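# Close the loaded flask and clamp it at the mark

### The arm

A 6-joint arm with a two-finger parallel gripper is mounted at the origin on the work surface. World frame = base frame: x ahead of the robot, y to its left, z up, the work surface at z = 0. Lengths are in m, angles in degrees, forces in N, time in s.
With the tool pointing down it reaches from about 0.35 to 1 m from the base axis. Payload 7.1 kg.
Tool frame: the origin (TCP) lies between the finger pads; the fingertips stand 8 mm ahead of it and the grasp point (between the pads) lies 11 mm behind it (env.tip_extent is the distance from the TCP to the fingertips, in m); z points along the fingers, y is the line along which they close (so a half turn about z gives the same grasp; the last joint's range is limited). The gripper opens to 85 mm and grips with 20 to 120 N. Pads are 22 mm wide; open, the fingers measure 114 mm over their backs; the gripper's body (76 mm by 85 mm) begins 54 mm behind the grasp point. The pads swing forward as they close: fully open they stand 13 mm farther back than shut.
Start: joints at [70.245, 24.242, 93.386, -0, 62.372, -1.089], TCP at [0.2, 0.592, 0.2] pointing down, gripper open.
Joint ranges: [-172.04, 172.04], [-51.8, 120.97], [4.93, 147.93], [-75.15, 255.16], [6.16, 154.13], [-145.62, 145.62]. Speed limits (degrees/s): [136.94, 136.94, 172.46, 180, 180, 180].

### API

Orientations are given as a 3x3 rotation matrix whose columns are the frame's x, y, z axes.
In Python, from bench import sensors, viewer, env gives the robot as it stands.
- The arm moves only by the tool step_arm, never from a script. Its argument "rows" is a list of rows, each a list of 3 entries, a list of its own where there are three numbers: the shift along the tool's x, y, z in mm, then the turn, a rotation vector about the tool's x, y, z in rad, then the finger opening in mm, from 0 to 85.4. In form: [[[tx, ty, tz], [rx, ry, rz], hand], ...]. A call has 1 to 10 rows; each row is the pose to reach, as a shift and turn from the pose commanded when the call began, along the tool's axes at that moment; what a row does not reach only later rows make up. A row lasts 1/12 s, in which the tool goes at most 41.7 mm and 7.16 degrees, less where a joint would pass 70% of its speed; a pose out of reach is approached as far as the arm can. A call with a gripper value outside its range is refused whole. The fingers move at their own pace and stop on an object; "squeeze" is the grip in N (left out, the last holds). Time passes only in rows, so rows that repeat a pose let the fingers close. It gives the time, the measured TCP pose, the force, the opening and the grip force at its end, in the units of the state.
- sensors.get_state(): the state, without advancing time (a new reading comes with each control period).
- viewer.get_image(name): name is "scene" or "side" or "wrist"; returns a dict with "pixels" (480x640x3 uint8, red, green, blue), "fov_y" (degrees; the focal length in pixels is half the picture's height over the tangent of half this angle, whatever the lens; pixels are square), "cx", "cy" (the principal point, pixels), "k1" (the pictures are not rectified: a ray, as slopes to the right and down, at radius r is drawn at 1 + k1 r^2 times it, then the intrinsics apply), "camera_from_world" (4x4, takes a point from world to camera coordinates). Camera axes: x right, y down, z forward; pixel columns grow to the right and rows downward; lengths in m; the calibration is good to about 2 mm. A picture is of the moment at which its call begins. There is no depth.
- env.sign_off(): hands the job in; it is judged then, once.
Trained networks look in the newest picture that a camera, given by its name, has taken for a name from the list of things; names that differ only in an ending like _2 or _b are one class to them, and where a whole thing is asked for, a point or a joint stands for the part that bears it (a point fixed in the world has none). Each returns a list of dicts, best first, with "p" (0 to 1); they miss things now and then, are a little off and sometimes report something else, mostly with a low value. They report only what shows in the picture. A call takes as long as a camera call. They do not tell look-alikes from the thing itself.
- viewer.look_for(camera, query): "rect" ([left, top, right, bottom] in pixels, round what is visible of it).
The state is a dict: "time": time; "joint_positions": joint angles; "joint_vel": joint speeds; "joint_efforts": joint torques, N m; "ee_pos": TCP position; "eef_rot": TCP orientation; "ft_force": force on the tool from outside, world axes, zero at the start; "torque": the same for the moment, N m; "grip_width": finger opening in m; "finger_force": force on a finger pad.
Only numpy, scipy, OpenCV 4.12 (cv2) and the standard library are available. Lean on these libraries where they do the work, as an engineer would, in place of code of your own. Each camera call takes 0.05 s, during which the arm holds its last target. There are 200 camera calls.

### The job

The casting flask on the bench clamp is loaded: put its lid on so that it sits flat in the rim, then, with the cam lever still open, push the clamp's sliding leg towards the flask until its pointer is on the length mark, and hold it there against its spring. Keeping the leg on the mark, squeeze the cam lever fully closed against the grip post, and finish while still holding post and lever squeezed together: do not let go. Leave the other things on the bench where they are.

Things in the scene. Friction and masses are not known exactly. Their poses are not given: they have to be found in the camera images.
- clamp: Flask clamp, fixed to the bench: aluminium bed 130 mm (its x) by 300 mm (y -160 to +140), 12 mm thick. Origin on its underside, z up. The flask stands on its +y half, the sliding leg runs on its -y half (steel saddle, top at z 46 mm). Nothing on it stands above z 100 mm.
- flask_mouth (a point): Centre of the flask's mouth at rim height: x 0, y +85, z 56 mm in the clamp's frame, axes as the clamp's. The flask is an open aluminium box, part of the clamp, 84 (x) by 96 (y) mm outside, walls 6 mm, mouth 72 by 84 mm, loaded with plaster to 10 mm below the rim. The leg's foot, drawn back, ends 27 mm short of the flask.
- lid: Loose flask lid, 0.2 to 0.4 kg: plate 84 (its x) by 96 (y) by 6 mm, under it a plug 67 by 79 by 5 mm that drops into the mouth (2.5 mm play each side); on top, centred, a steel bar handle 14 (x) by 30 (y) mm, 26 mm high. Origin: centre of the plug's underside; plate top z 11, handle top z 37 mm. Seated: origin 5 mm below point flask_mouth, x along the clamp's x, either way round.
- leg: Sliding leg with its upright grip post. Origin at clamp x 0, z 0, y = -100 mm + travel; axes as the clamp's. Post: x -12 to +2, y -15 to +15, z 46 to 100 mm. At its +y end a shoulder plate (face towards -y at y +15, x -48 to -12, z 58 to 100 mm) lets a finger beside the post's -x face push the leg towards the flask. The -y side is free.
- foot (a point): Front edge of the leg's foot, at its underside: x 0, y +110, z 65 mm in the leg's frame; the foot is 40 mm wide and passes 3 mm above the seated lid's plate. The leg slides along the clamp's +y, towards the flask: travel 0 (fully back, as it starts) to 62 mm. A spring pulls it back, 3 N at 0 to 4.5 N at 60 mm: let go, it runs back.
- cam_lever: Cam lever on the leg: dark steel paddle 8 thick, 28 wide (y), 46 mm long. Origin on its hinge (along y) at x 7, y 0, z 52 mm of the leg; its z runs along the paddle. Closed: upright, outer face at x +12, top z 98 mm of the leg; with the post 24 mm wide, centred on x 0. Starts open, leaning 0.32 to 0.42 rad to +x, corner to x +31 mm. Squeezing post and paddle together along x closes it.
- lever_top (a point): Top of the paddle's outer face, 46 mm from the lever's hinge. The lever is stiff: 8 to 10 N here moves it, and it stays where it is left. Closed, it does not by itself keep the leg from springing back.
- pointer (a point): Tip of the leg's pointer, a 3 mm wide steel tongue beside the saddle, at x +50, y -35, z 30 mm in the leg's frame; moves with the leg.
- mark (a point): Centre of the length mark, a dark steel plate 26 (x) by 8 (y) mm on the scale strip at x +49 mm of the bed; axes as the clamp's. Not to be moved. The leg is on its mark when the pointer has the same clamp y as this point: a leg travel between 35 and 55 mm, different each time.
- model_a: plaster dental model, 60 x 64 x 30 mm, bystander; origin at the centre of its underside
- model_b: plaster dental model, 60 x 64 x 34 mm, bystander; origin at the centre of its underside
- mixing_bowl: dark green mixing bowl, 110 mm across, 60 mm high, bystander; origin at the centre of its underside
- spatula: mixing spatula lying flat, 190 mm long, bystander
- jar: white jar, 64 mm across, 75 mm high, bystander; origin at the centre of its underside
- case_box: blue case box 90 x 60 x 45 mm, bystander; origin at the centre of its underside
- dropper: amber bottle 34 mm across, 85 mm high, bystander; origin at the centre of its underside
Things that resemble listed ones, but are neither listed nor needed, are in the scene too. What is meant by the lid is not brown or green, and is the larger of those in its own colour.

How it is judged (in metres and radians):
On the way, in this order (a step that is already met when the one before it is completed fails the run):
1. the lid is seated on the flask (z of lid in the frame of clamp between 0.048 and 0.0535 m and x of lid in the frame of clamp between -0.005 and 0.005 m and y of lid in the frame of clamp between 0.08 and 0.09 m and angle between lid's own z axis and vertical below 0.05 rad), for 0.2 s.
2. the leg is at its mark with the cam lever still open (all of step 1 and y of pointer in the frame of mark between -0.0045 and 0.0045 m and angle between cam_lever's own z axis and vertical above 0.2 rad), for 0.2 s.
3. the cam lever is closed with the leg at its mark, held by the fingers (y of pointer in the frame of mark between -0.0045 and 0.0045 m and angle between cam_lever's own z axis and vertical below 0.08 rad and contact force between the fingers and leg above 6 N and contact force between the fingers and cam_lever above 3 N), for 0.2 s.
At the end, for the whole second after the job is handed in: Lid flat on the flask (within 5 mm of centre, 2.5 mm of seated height, 0.05 rad), pointer within 4.5 mm of the mark's centre, cam lever within 0.08 rad of upright, fingers pressing on the lever with over 3 N and on leg and lever together with over 6 N, leg at rest (all of step 1 and all of step 3 and linear speed of leg below 0.01 m/s); the arm keeps its last pose, push and grip.
It fails at once if the cam lever is closed while the leg is off its mark (more than 7 mm) (angle between cam_lever's own z axis and vertical below 0.12 rad and (y of pointer in the frame of mark below -0.007 m or y of pointer in the frame of mark above 0.007 m)).
It fails at once if a bystander is moved more than 30 mm (distance of any of model_a, model_b, mixing_bowl, spatula, jar, case_box, dropper from where it was at the start of the episode above 0.03 m).
It also fails if it takes over 51 s, if anything falls off the work surface, if the arm or the gripper's body presses on something with over 40 N, if the wrist force passes 120 N, or if a joint passes its speed limit or range.

## Working session

There is one attempt and no reset: what is moved stays moved. The work goes in short steps, Python scripts to look and compute and a tool call to move; the robot and the scene stay as the last step left them, time stands still between calls to the robot, and variables do not carry over. Pictures are saved under pics/ and viewed, at most 10 in all, crops included, and the job is handed in when it is done.

Besides the shell and the picture viewer there is one more tool, called after "Emit:" as name([rows], argument=value, ...), one row to a line, values as JSON. step_arm: Moves the arm, as the interface text tells. Its arguments: {"type":"object","properties":{"rows":{"type":"array"},"squeeze":{"type":"number"}},"required":["rows"]}

```bash
mkdir -p pics; cat > h.py <<'E'
import numpy as np, cv2
from bench import sensors, viewer, env
def grab(name,fn=None):
    d=viewer.get_image(name)
    if fn: cv2.imwrite('pics/'+fn,cv2.cvtColor(d['pixels'],cv2.COLOR_RGB2BGR))
    return d
def f(d): return 240/np.tan(np.radians(d['fov_y'])/2)
def ray(d,u,v):
    F=f(d);xd,yd=(u-d['cx'])/F,(v-d['cy'])/F
    x,y=xd,yd
    for _ in range(30):
        s=1+d['k1']*(x*x+y*y);x,y=xd/s,yd/s
    T=np.array(d['camera_from_world']);R=T[:3,:3];return -R.T@T[:3,3],R.T@np.array([x,y,1])
def onz(d,u,v,z):
    o,r=ray(d,u,v);return o+r*(z-o[2])/r[2]
def proj(d,P):
    T=np.array(d['camera_from_world']);p=T[:3,:3]@np.array(P)+T[:3,3];x,y=p[0]/p[2],p[1]/p[2]
    s=1+d['k1']*(x*x+y*y);F=f(d);return np.array([d['cx']+F*s*x,d['cy']+F*s*y])
E
python3 - <<'E'
from h import *
a=[grab(n,'a_'+n+'.png') for n in('scene','side')]
for n,d in zip(('scene','side'),a):
    o,_=ray(d,320,240);print(n,d['fov_y'],d['k1'],o.round(3))
    for q in('clamp','lid','leg','cam_lever','mark','pointer'):
        print(q,[(np.round(r['rect']).tolist(),round(r['p'],2)) for r in viewer.look_for(n,q)[:5]])
print(sensors.get_state())
E
```

```text
scene 52.74865824235632 -0.07981258499001122 [1.372 0.461 0.846]
clamp [([229.0, 248.0, 349.0, 345.0], 0.96), ([248.0, 258.0, 265.0, 276.0], 0.35)]
lid [([396.0, 290.0, 435.0, 320.0], 0.94), ([417.0, 265.0, 442.0, 289.0], 0.66), ([341.0, 261.0, 366.0, 279.0], 0.66), ([464.0, 252.0, 503.0, 277.0], 0.56)]
leg [([245.0, 250.0, 296.0, 287.0], 0.81)]
cam_lever [([242.0, 249.0, 296.0, 288.0], 0.63), ([247.0, 257.0, 264.0, 276.0], 0.47)]
mark [([407.0, 341.0, 456.0, 388.0], 0.25)]
pointer [([243.0, 252.0, 296.0, 292.0], 0.91)]
side 45.55157039679039 -0.1359162897223594 [ 0.189 -1.006  0.812]
clamp [([330.0, 226.0, 401.0, 324.0], 0.87)]
lid [([263.0, 253.0, 292.0, 277.0], 0.96), ([225.0, 218.0, 251.0, 238.0], 0.74), ([264.0, 208.0, 306.0, 231.0], 0.67), ([171.0, 200.0, 212.0, 223.0], 0.66)]
leg [([343.0, 248.0, 394.0, 311.0], 0.79)]
cam_lever [([370.0, 264.0, 383.0, 289.0], 0.53), ([331.0, 224.0, 401.0, 323.0], 0.49)]
mark []
pointer [([344.0, 248.0, 384.0, 309.0], 0.83), ([236.0, 170.0, 274.0, 193.0], 0.54)]
{'time': 0.7, 'joint_positions': array([ 7.02452700e+01,  2.42397046e+01,  9.33863866e+01, -1.89720596e-03,
        6.23723402e+01, -1.08765346e+00]), 'joint_vel': array([ 0.05319025, -0.0174908 , -0.14570749,  0.00982073,  0.14951947,
        0.03823077]), 'joint_efforts': array([ 2.03281998e-03, -5.57190406e+01, -2.82102853e+01,  5.02720161e-05,
        8.56065544e-04, -5.14092449e-06]), 'ee_pos': array([0.20001333, 0.59211753, 0.20004243]), 'eef_rot': array([[-9.47399267e-01,  3.20054102e-01,  3.68644724e-05],
       [ 3.20054103e-01,  9.47399267e-01,  1.58521268e-05],
       [-2.98518359e-05,  2.68169190e-05, -9.99999999e-01]]), 'ft_force': array([ 0.44792611,  0.40931669, -0.3670077 ]), 'torque': array([-0.00938102,  0.00313939,  0.01169223]), 'finger_force': 0.0, 'grip_width': 0.08541940704629357}
```

View pics/a_scene.png

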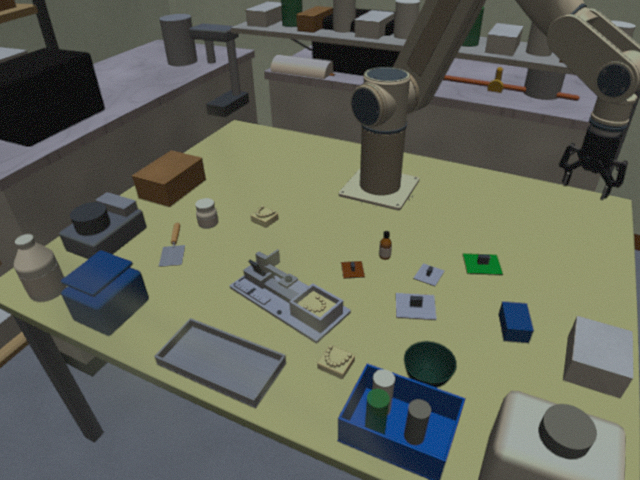

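View pics/a_side.png

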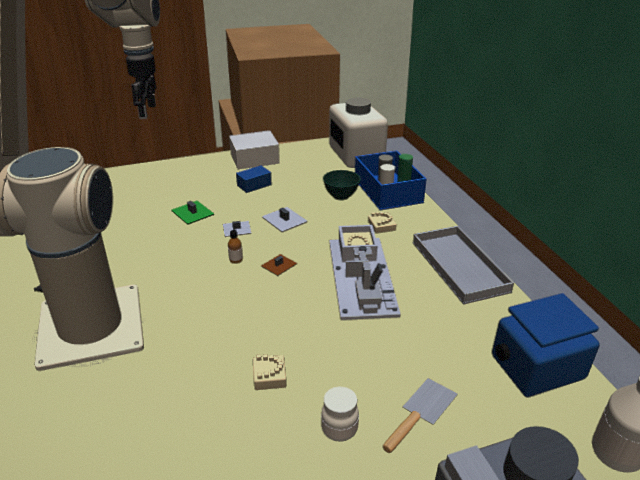

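The lid look-alikes in the scene view are brown (352,269), green (482,264), small grey (430,274) and large grey (416,306). The large grey one fits: it is neither brown nor green, and it is the larger of the two greys. I'll confirm it in an enlarged crop together with the clamp.

```bash
python3 - <<'E'
from h import *
a=cv2.imread('pics/a_scene.png');b=cv2.imread('pics/a_side.png')
c1=cv2.resize(a[240:340,225:360],(540,400),interpolation=cv2.INTER_CUBIC)
c2=cv2.resize(b[220:330,325:405],(291,400),interpolation=cv2.INTER_CUBIC)[:,:260]
c3=cv2.resize(a[255:330,385:455],(187,200),interpolation=cv2.INTER_CUBIC)
c4=cv2.resize(b[200:240,215:315],(500,200),interpolation=cv2.INTER_CUBIC)
im=np.zeros((600,800,3),np.uint8);im[:400,:540]=c1;im[:400,540:]=c2;im[400:,:187]=c3;im[400:,200:700]=c4
cv2.imwrite('pics/crop1.png',im)
E
```

```text
(no output)
```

View pics/crop1.png

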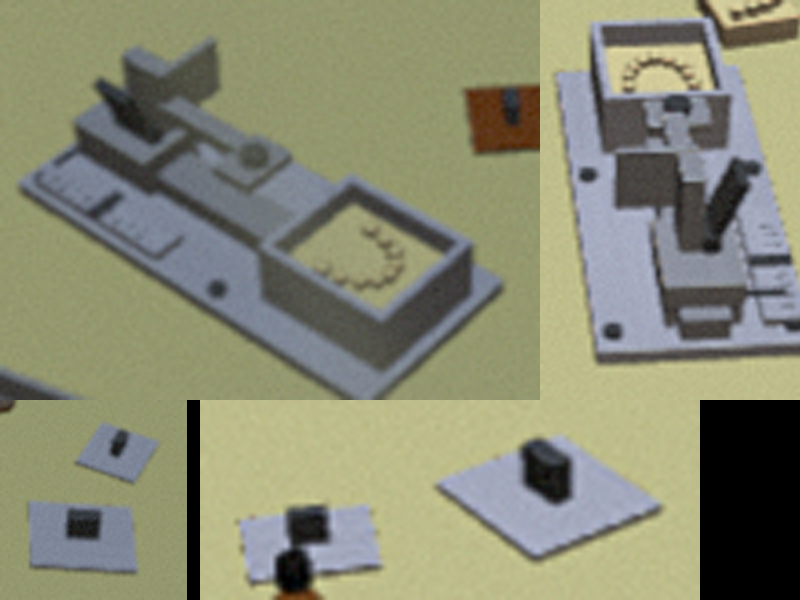

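The crop confirms it: the large grey lid is at scene (416,306). The mark is the dark plate at about scene (251,291), on the +x scale strip. Next are coarse poses.

```bash
python3 - <<'E'
from h import *
for n,r in(('scene',(390,284,441,326)),('side',(258,203,312,236))):
    d=grab(n);im=d['pixels'];hsv=cv2.cvtColor(im,cv2.COLOR_RGB2HSV)
    m=np.zeros((480,640),np.uint8);x0,y0,x1,y1=r
    m[y0:y1,x0:x1]=((hsv[y0:y1,x0:x1,1]<60)|(hsv[y0:y1,x0:x1,2]<70))*255
    m=cv2.morphologyEx(m,cv2.MORPH_OPEN,np.ones((3,3)))
    c=max(cv2.findContours(m,0,1)[0],key=cv2.contourArea)[:,0]
    P=np.array([onz(d,u,v,.009)[:2]*1000 for u,v in c],np.float32)
    print(n,cv2.minAreaRect(P))
d=grab('scene')
S=lambda x,y:(225+x/4,240+y/4)
for nm,p,z in(('bed-corner x+ y-',S(20,187),.012),('x+y+',S(368,400),.012),('x-y+',S(502,284),.012),('mark',S(103,205),.014)):print(nm,onz(d,*p,z).round(4))
e=grab('side')
T=lambda x,y:(325+(x-540)*80/291,220+y*110/400)
for nm,p in(('x-y-',T(598,360)),('x-y+',T(557,75))):print(nm,onz(e,*p,.012).round(4))
w=grab('wrist');o,_=ray(w,320,240);print('wrist',w['fov_y'],w['k1'],o,np.array(w['camera_from_world'])[:3,:3])
E
```

```text
scene ((510.0499572753906, 284.42901611328125), (91.92675018310547, 99.2447738647461), 20.038408279418945)
side ((509.6182556152344, 287.67034912109375), (90.08173370361328, 106.6904525756836), 19.57190704345703)
bed-corner x+ y- [ 0.6492 -0.1668  0.012 ]
x+y+ [0.7157 0.1168 0.012 ]
x-y+ [0.5979 0.149  0.012 ]
mark [ 0.6426 -0.1074  0.014 ]
x-y- [ 0.5149 -0.1511  0.012 ]
x-y+ [0.59   0.1407 0.012 ]
wrist 59.70526091955932 -0.046268272471744254 [0.13739114 0.61324076 0.37486458] [[ 3.20353359e-01  9.47297787e-01 -7.92171662e-04]
 [ 9.12972988e-01 -3.08522251e-01  2.67010008e-01]
 [ 2.52693587e-01 -8.62607842e-02 -9.63693431e-01]]
```

Emit:
step_arm([
  [[-392,-191,50],[0,0,0.895],70],
  [[-392,-191,50],[0,0,0.895],70],
  [[-392,-191,50],[0,0,0.895],70],
  [[-392,-191,50],[0,0,0.895],70],
  [[-392,-191,50],[0,0,0.895],70],
  [[-392,-191,50],[0,0,0.895],70],
  [[-392,-191,50],[0,0,0.895],70],
  [[-392,-191,50],[0,0,0.895],70],
  [[-392,-191,50],[0,0,0.895],70],
  [[-392,-191,50],[0,0,0.895],70],
])

```text
time: 1.78
ee_pos: [0.4958, 0.2996, 0.1526]
eef_rot: [[-0.343, 0.939, 0.0], [0.939, 0.343, 0.0], [0.0, 0.0, -1.0]]
ft_force: [1.1, 0.2, 0.2]
grip_width: 0.0698
finger_force: 0.0
```

Emit:
step_arm([
  [[0,0,0],[0,0,0],70],
  [[0,0,0],[0,0,0],70],
])

```text
time: 1.95
ee_pos: [0.4959, 0.2994, 0.1522]
eef_rot: [[-0.339, 0.941, -0.0], [0.941, 0.339, -0.0], [-0.0, -0.0, -1.0]]
ft_force: [0.7, 0.6, 0.4]
grip_width: 0.0701
finger_force: 0.0
```

```bash
python3 - <<'E'
from h import *
w=grab('wrist','w1.png');s=sensors.get_state();print(s['ee_pos'],s['eef_rot'].round(3).tolist())
print(viewer.look_for('wrist','lid'))
E
```

```text
[0.49484219 0.30057273 0.15238923] [[-0.341, 0.94, -0.001], [0.94, 0.341, 0.0], [0.0, -0.0, -1.0]]
[{'rect': [278.6, 183.3, 393.6, 304.5], 'p': 0.77}, {'rect': [117.4, 140.0, 225.4, 247.0], 'p': 0.75}, {'rect': [206.7, 384.2, 234.1, 442.1], 'p': 0.58}]
```

View pics/w1.png

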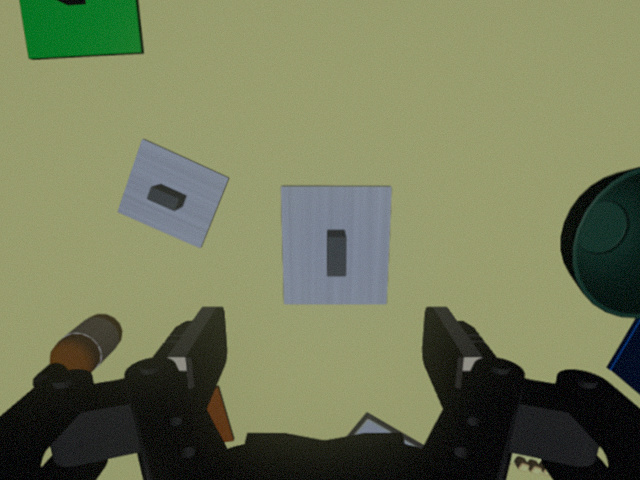

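The wrist view shows the large grey lid upright in the image, with plate corners near (281,186), (391,186), (387,304) and (285,304). Its handle is along tool x. I'll measure it now.

```bash
cat >> h.py <<'E'
def lidpose(d,r,z):
    x0,y0,x1,y1=r;hsv=cv2.cvtColor(d['pixels'],cv2.COLOR_RGB2HSV)
    m=np.zeros((480,640),np.uint8);m[y0:y1,x0:x1]=((hsv[y0:y1,x0:x1,1]<60)|(hsv[y0:y1,x0:x1,2]<70))*255
    m=cv2.morphologyEx(m,cv2.MORPH_OPEN,np.ones((3,3)))
    c=max(cv2.findContours(m,0,1)[0],key=cv2.contourArea)[:,0]
    return cv2.boxPoints(cv2.minAreaRect(np.array([onz(d,u,v,z)[:2]*1000 for u,v in c],np.float32)))
E
python3 - <<'E'
from h import *
d=grab('wrist');s=sensors.get_state()
B=lidpose(d,(265,165,410,325),.011);c=B.mean(0);e=[B[1]-B[0],B[2]-B[1]]
for v in e:print(np.linalg.norm(v),np.degrees(np.arctan2(v[1],v[0])))
R=s['eef_rot'];dw=np.append(c/1000,.022)-s['ee_pos'];print(c,(R.T@dw*1000).round(1),np.degrees(np.arctan2(R[1,1],R[0,1])))
for u,v in((337,232),):print(onz(d,u,v,.037))
print(s['ee_pos'])
E
```

```text
96.34553 -70.016914
85.03517 19.983095
[511.8565  284.09674] [-22.9  10.7 130.6] 20.095683828996318
[0.5042048  0.30347372 0.037     ]
[0.49391034 0.30190226 0.15265379]
```

Emit:
step_arm([
  [[-23,10.5,30],[0,0,0],60],
  [[-23,10.5,70],[0,0,0],60],
  [[-23,10.5,80],[0,0,0],60],
  [[-23,10.5,80],[0,0,0],60],
  [[-23,10.5,80],[0,0,0],60],
])

```text
time: 2.52
ee_pos: [0.5114, 0.2842, 0.0728]
eef_rot: [[-0.344, 0.939, -0.001], [0.939, 0.344, -0.0], [-0.0, -0.001, -1.0]]
ft_force: [0.7, 0.4, 0.7]
grip_width: 0.0597
finger_force: 0.0
```

```bash
python3 - <<'E'
from h import *
w=grab('wrist','w2.png');s=sensors.get_state();print(s['ee_pos'],s['eef_rot'].round(3).tolist())
w=grab('wrist');s=sensors.get_state();print(s['ee_pos'])
R=s['eef_rot'];dw=np.array([.5119,.2841,.022])-s['ee_pos'];print((R.T@dw*1000).round(1))
E
```

```text
[0.51233134 0.28457825 0.07383729] [[-0.344, 0.939, 0.001], [0.939, 0.344, 0.001], [0.0, 0.001, -1.0]]
[0.51291041 0.28468574 0.07442247]
[-0.2 -1.3 52.4]
```

View pics/w2.png

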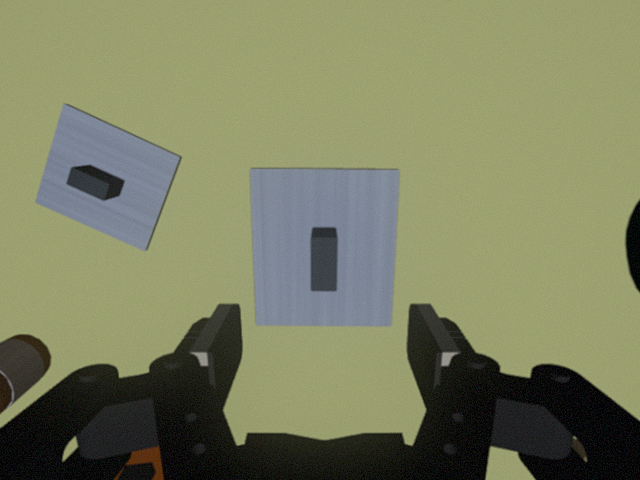

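The lid is now centred between the fingers in columns (about 324). I'll check its row position numerically.

```bash
python3 - <<'E'
from h import *
d=grab('wrist');s=sensors.get_state();R=s['eef_rot']
B=lidpose(d,(235,150,415,345),.011);c=B.mean(0);print(B.round(1).tolist(),c)
print((R.T@(np.append(c/1000,.022)-s['ee_pos'])*1000).round(1),s['ee_pos'])
print(proj(d,[c[0]/1000,c[1]/1000,.037]),proj(d,s['ee_pos']-[0,0,.037]),ray(d,320,240)[0]-s['ee_pos'])
E
```

```text
[[455.70001220703125, 315.29998779296875], [488.29998779296875, 224.10000610351562], [568.0, 252.60000610351562], [535.4000244140625, 343.79998779296875]] [511.8514  283.91672]
[-0.2 -1.6 52.6] [0.51311339 0.28456369 0.07455837]
[319.827874   263.49350313] [322.47300128 263.49519094] [-0.02262868  0.06265343  0.17469754]
```

Emit:
step_arm([
  [[0,-1,25],[0,0,0],50],
  [[0,-1,50],[0,0,0],40],
  [[0,-1,50],[0,0,0],30],
  [[0,-1,50],[0,0,0],20],
  [[0,-1,50],[0,0,0],20],
], squeeze=40)

```text
time: 3.08
ee_pos: [0.5123, 0.2835, 0.0242]
eef_rot: [[-0.343, 0.939, 0.002], [0.939, 0.343, 0.001], [0.0, 0.002, -1.0]]
ft_force: [-0.0, -0.4, 0.1]
grip_width: 0.0199
finger_force: 0.0
```

Emit:
step_arm([
  [[0,0,0],[0,0,0],8],
  [[0,0,0],[0,0,0],8],
  [[0,0,0],[0,0,0],8],
  [[0,0,0],[0,0,0],8],
], squeeze=40)

```text
time: 3.42
ee_pos: [0.5118, 0.2831, 0.0233]
eef_rot: [[-0.343, 0.939, 0.001], [0.939, 0.343, 0.001], [0.0, 0.001, -1.0]]
ft_force: [0.6, -0.2, -0.3]
grip_width: 0.0076
finger_force: 0.0
```

```bash
python3 - <<'E'
from h import *
w=grab('wrist');s=sensors.get_state();print(s['ee_pos'],s['grip_width'])
e=grab('side');g=grab('scene')
c=lambda d,r,sz:cv2.cvtColor(cv2.resize(d['pixels'][r[1]:r[3],r[0]:r[2]],sz,interpolation=cv2.INTER_CUBIC),cv2.COLOR_RGB2BGR)
im=np.zeros((600,800,3),np.uint8);im[:360,:480]=c(w,(0,0,640,480),(480,360));im[360:,:320]=c(e,(235,175,335,250),(320,240));im[360:,330:650]=c(g,(365,250,465,325),(320,240))
cv2.imwrite('pics/c3.png',im)
E
```

```text
[0.51159469 0.28298755 0.02309098] 0.00822763844880567
```

View pics/c3.png

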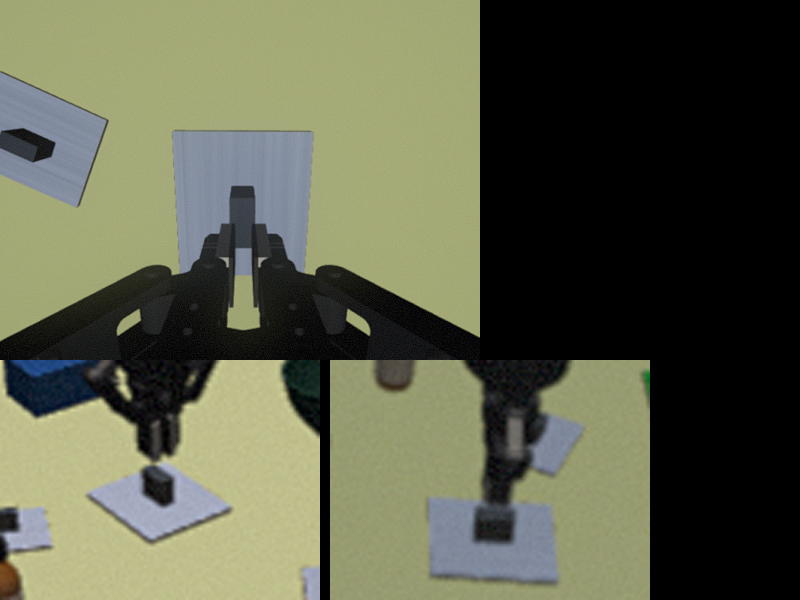

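```bash
python3 - <<'E'
from h import *
print(env.tip_extent)
s=sensors.get_state();print(s)
e=grab('side');g=grab('scene');w=grab('wrist')
oa,ra=ray(e,284,204.7);ob,rb=ray(g,417.5,296.9)
A=np.c_[ra,-rb];t=np.linalg.lstsq(A,ob-oa,rcond=None)[0];print(oa+ra*t[0],ob+rb*t[1])
P=s['ee_pos']
for z in(-.008,0,.011,.03,.04):
  p=P+[0,0,z];print(z,proj(w,p).round(),proj(e,p).round(1),proj(g,p).round(1))
E
```

```text
0.008
{'time': 3.5667, 'joint_positions': array([ 2.77844668e+01,  3.52626088e+01,  1.03802144e+02, -1.43960561e-03,
        4.09188708e+01,  7.73081895e+00]), 'joint_vel': array([-0.0457315 ,  0.23948887, -0.00948394, -0.10455773, -0.08283354,
       -0.01111622]), 'joint_efforts': array([ 3.44192900e-03, -5.74234200e+01, -1.86275643e+01,  3.37416895e-05,
       -6.60203932e-04,  5.62072671e-05]), 'ee_pos': array([0.51143278, 0.28291534, 0.02278294]), 'eef_rot': array([[-3.42917692e-01,  9.39365418e-01,  2.60544511e-04],
       [ 9.39365454e-01,  3.42917672e-01,  1.18677447e-04],
       [ 2.21361723e-05,  2.85443109e-04, -9.99999959e-01]]), 'ft_force': array([-0.06842012,  0.18630133,  0.62470103]), 'torque': array([-0.00416808, -0.02955444,  0.03514612]), 'finger_force': 0.0, 'grip_width': 0.007962194814762326}
[0.51189606 0.29204469 0.04898152] [0.51668508 0.28831929 0.04467218]
-0.008 [322. 282.] [285.1 217.3] [414.7 303.8]
0 [322. 288.] [285.  214.8] [415.  301.5]
0.011 [322. 297.] [284.9 211.2] [415.5 298.2]
0.03 [322. 317.] [284.7 205.1] [416.4 292.4]
0.04 [322. 328.] [284.5 201.8] [416.8 289.3]
```

The fingertips triangulate to z of about 45 mm, above the 37 mm handle top. They sit higher than the stated tip distance implies, so I'll open, go down 19 mm and close again, watching the force.

Emit:
step_arm([
  [[0,0,0],[0,0,0],40],
  [[0,0,0],[0,0,0],40],
  [[0,0,0],[0,0,0],40],
  [[0,0,10],[0,0,0],40],
  [[0,0,15],[0,0,0],30],
  [[0,0,19],[0,0,0],25],
  [[0,0,19],[0,0,0],25],
])

```text
time: 4.3
ee_pos: [0.5104, 0.2824, 0.0021]
eef_rot: [[-0.343, 0.939, -0.002], [0.939, 0.343, -0.001], [-0.0, -0.002, -1.0]]
ft_force: [0.2, -0.5, -0.7]
grip_width: 0.0249
finger_force: 0.0
```

Emit:
step_arm([
  [[0,0,0],[0,0,0],8],
  [[0,0,0],[0,0,0],8],
  [[0,0,0],[0,0,0],8],
  [[0,0,0],[0,0,0],8],
], squeeze=40)

```text
time: 4.63
ee_pos: [0.5112, 0.2828, 0.0034]
eef_rot: [[-0.343, 0.939, -0.0], [0.939, 0.343, -0.0], [-0.0, -0.0, -1.0]]
ft_force: [0.4, -0.2, -3.6]
grip_width: 0.0117
finger_force: 39.0
```

Emit:
step_arm([
  [[0,0,0],[0,0,0],22],
  [[0,0,0],[0,0,0],22],
  [[0,0,2],[0,0,0],22],
  [[0,0,4],[0,0,0],22],
  [[0,0,5],[0,0,0],22],
  [[0,0,5],[0,0,0],22],
])

```text
time: 5.13
ee_pos: [0.5112, 0.2828, -0.0017]
eef_rot: [[-0.343, 0.939, -0.0], [0.939, 0.343, -0.0], [-0.0, -0.0, -1.0]]
ft_force: [0.0, -0.2, -0.0]
grip_width: 0.0221
finger_force: 0.0
```

Emit:
step_arm([
  [[0,0,0],[0,0,0],8],
  [[0,0,0],[0,0,0],8],
  [[0,0,0],[0,0,0],8],
], squeeze=60)

```text
time: 5.38
ee_pos: [0.5113, 0.2829, -0.0013]
eef_rot: [[-0.343, 0.939, -0.0], [0.939, 0.343, -0.0], [0.0, -0.0, -1.0]]
ft_force: [-1.1, -0.0, 1.5]
grip_width: 0.0119
finger_force: 59.0
```

```bash
python3 - <<'E'
from h import *
w=grab('wrist');s=sensors.get_state();print(s['ee_pos'],s['grip_width'],s['ft_force'])
e=grab('side');g=grab('scene')
c=lambda d,r,sz:cv2.cvtColor(cv2.resize(d['pixels'][r[1]:r[3],r[0]:r[2]],sz,interpolation=cv2.INTER_CUBIC),cv2.COLOR_RGB2BGR)
im=np.zeros((600,800,3),np.uint8);im[:300,:400]=c(w,(200,170,440,350),(400,300));im[:300,400:]=c(e,(245,180,325,240),(400,300));im[300:,:400]=c(g,(375,265,455,325),(400,300))
cv2.imwrite('pics/c4.png',im)
E
```

```text
[ 0.51131894  0.28288445 -0.00132581] 0.011793982706523267 [-0.00899397 -0.17646517  1.43832134]
```

View pics/c4.png

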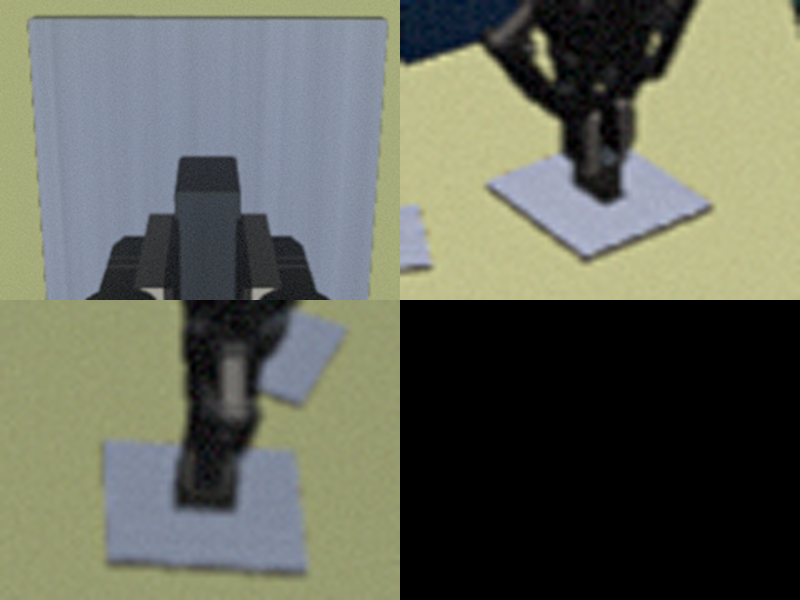

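The handle is gripped; the wrist crop shows it between both pads. Next I'll lift, and fit the clamp pose from both fixed cameras.

Emit:
step_arm([
  [[0,0,-15],[0,0,0],8],
  [[0,0,-50],[0,0,0],8],
  [[0,0,-90],[0,0,0],8],
  [[0,0,-120],[0,0,0],8],
  [[0,0,-130],[0,0,0],8],
])

```text
time: 5.95
ee_pos: [0.5136, 0.2841, 0.1328]
eef_rot: [[-0.343, 0.939, 0.006], [0.939, 0.343, 0.003], [0.001, 0.006, -1.0]]
ft_force: [1.0, 0.1, -2.3]
grip_width: 0.012
finger_force: 59.2
```

```bash
cat > fit.py <<'E'
from h import *
from scipy.optimize import least_squares
S=lambda x,y:(225+x/4,240+y/4)
T=lambda x,y:(325+(x-540)*80/291,220+y*110/400)
A=[((65,-160,12),S(20,187)),((-65,140,12),S(502,284)),((-42,37,56),S(347,180)),((42,37,56),S(262,245)),((42,133,56),S(380,318)),((-42,133,56),S(472,243))]
B=[((-65,140,12),T(557,75)),((-65,-160,12),T(598,360)),((-42,133,56),T(592,25)),((42,133,56),T(718,22)),((42,37,56),T(730,95)),((-42,37,56),T(597,97))]
def W(p,q):
    c,s=np.cos(p[2]),np.sin(p[2]);x,y,z=np.array(q)/1000;return [p[0]+c*x-s*y,p[1]+s*x+c*y,z]
if __name__=='__main__':
    g=grab('scene');e=grab('side')
    def res(p):return np.concatenate([proj(d,W(p,q))-np.array(u) for d,L in((g,A),(e,B)) for q,u in L])
    r=least_squares(res,[.6,0,-.24],loss='soft_l1',x_scale=[.1,.1,.1]);print(r.x,np.degrees(r.x[2]));print(res(r.x).reshape(-1,2).round(1).tolist())
    s=sensors.get_state();print(s['ee_pos'],s['eef_rot'].round(3).tolist(),s['grip_width'],s['finger_force'],s['ft_force'])
    print('mouth',W(r.x,(0,85,56)))
E
python3 fit.py
```

```text
[ 0.62032008 -0.00419129 -0.25266742] -14.476777011031093
[[-1.4, -2.3], [0.4, -1.6], [0.5, -2.2], [-1.8, -0.2], [-0.3, 0.5], [-0.0, -0.7], [0.0, -1.6], [-0.2, -2.7], [-0.1, -1.3], [-1.5, -1.6], [0.9, -0.5], [2.3, 0.3]]
[0.51248144 0.28348078 0.13015941] [[-0.343, 0.939, 0.004], [0.939, 0.343, 0.002], [0.001, 0.004, -1.0]] 0.01165667740325167 59.2041277885437 [-0.20425997 -0.3454118  -2.92852284]
mouth [np.float64(0.6415690211020278), np.float64(0.07810987483081168), np.float64(0.056)]
```

Emit:
step_arm([
  [[-237,51,0],[0,0,0.602],8],
  [[-237,51,0],[0,0,0.602],8],
  [[-237,51,0],[0,0,0.602],8],
  [[-237,51,0],[0,0,0.602],8],
  [[-237,51,0],[0,0,0.602],8],
  [[-237,51,0],[0,0,0.602],8],
  [[-237,51,30],[0,0,0.602],8],
  [[-237,51,40],[0,0,0.602],8],
  [[-237,51,40],[0,0,0.602],8],
])

```text
time: 6.8
ee_pos: [0.636, 0.0767, 0.0826]
eef_rot: [[0.25, 0.968, -0.011], [0.968, -0.25, -0.001], [-0.004, -0.01, -1.0]]
ft_force: [-0.5, 0.1, -4.8]
grip_width: 0.0117
finger_force: 59.2
```

```bash
python3 - <<'E'
from h import *
w=grab('wrist');s=sensors.get_state();R=s['eef_rot'];print(s['ee_pos'],R.round(3).tolist(),s['grip_width'],s['ft_force'],np.degrees(np.arctan2(R[1,1],R[0,1])))
e=grab('side')
c=lambda d,r,sz:cv2.cvtColor(cv2.resize(d['pixels'][r[1]:r[3],r[0]:r[2]],sz,interpolation=cv2.INTER_CUBIC),cv2.COLOR_RGB2BGR)
im=np.zeros((600,800,3),np.uint8);im[:480,:480]=c(w,(160,80,480,400),(480,480));im[:400,480:]=c(e,(325,220,405,320),(320,400))
cv2.imwrite('pics/c5.png',im);np.save('w5.npy',w,allow_pickle=True)
E
```

```text
[0.63724531 0.0775529  0.08464869] [[0.249, 0.968, -0.008], [0.968, -0.249, -0.001], [-0.003, -0.007, -1.0]] 0.011642020604799712 [ 0.42642414  0.31380862 -4.03051203] -14.442307301413273
```

View pics/c5.png

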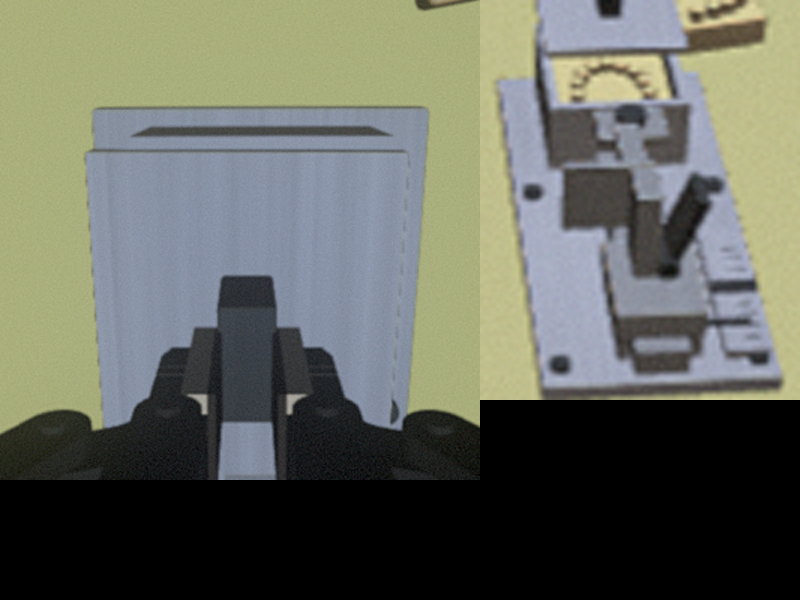

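The wrist crop shows three edges: the bed end with corners near px (222,151) and (445,151), the flask's +y rim edge at about (247,170)–(423,170), and the lid's front edge at about (218,180)–(432,180). Seated, the lid edge and rim edge coincide in xy.

```bash
python3 - <<'E'
from h import *
d=np.load('w5.npy',allow_pickle=True).item();s=sensors.get_state();R=s['eef_rot'];P=s['ee_pos']
C=lambda x,y:(160+x/1.5-.2,80+y/1.5-.2)
def seg(a,b,z,n):
    p,q=onz(d,*C(*a),z),onz(d,*C(*b),z);m=(p+q)/2;print(n,m.round(4),'len',np.linalg.norm(q-p).round(4),'ang',np.degrees(np.arctan2(*(q-p)[1::-1])).round(2));return m
b=seg((93,107),(428,107),.012,'bed');r=seg((130,135),(395,135),.056,'rim');rb=seg((147,127),(375,127),.012,'rimbase')
l=seg((87,150),(408,150),P[2]+.0123,'lid')
for m in(b-[0,0,0],r,rb):print((R.T@(m-l)*1000).round(1))
print(P)
E
```

```text
bed [0.6561 0.1308 0.012 ] len 0.1283 ang -14.47
rim [0.6545 0.1241 0.056 ] len 0.0841 ang -14.45
rimbase [0.6544 0.1233 0.012 ] len 0.0878 ang -14.46
lid [0.6502 0.1252 0.0988] len 0.0808 ang -14.46
[ 7.   4.7 86.7]
[ 0.1  4.6 42.7]
[-0.6  4.9 86.7]
[0.63862667 0.07813831 0.08646115]
```

Emit:
step_arm([
  [[0,0,0],[0,0,0],8],
  [[0,0,0],[0,0,0],8],
  [[0,0,0],[0,0,0],8],
  [[0,0,0],[0,0,0],8],
  [[0,0,0],[0,0,0],8],
  [[0,0,0],[0,0,0],8],
])

```text
time: 7.4
ee_pos: [0.6407, 0.078, 0.089]
eef_rot: [[0.249, 0.968, 0.001], [0.968, -0.249, 0.0], [0.0, 0.001, -1.0]]
ft_force: [-0.5, -0.0, -3.5]
grip_width: 0.0119
finger_force: 59.2
```

```bash
python3 - <<'E'
from h import *
for i in range(3):
    w=grab('wrist');s=sensors.get_state();print(s['ee_pos'],s['ft_force'])
R=s['eef_rot'];print((R.T@(np.array([.6416,.0764,.075])-s['ee_pos'])*1000).round(1),R.round(4).tolist())
o,_=ray(w,320,240);print(R.T@(o-s['ee_pos']))
g=cv2.cvtColor(w['pixels'],cv2.COLOR_RGB2GRAY).astype(float)
# row profiles: mean over columns in the middle of lid, and left/right column profiles
print('rows145-190',g[145:195,265:405].mean(1).round().tolist())
print('cols L',g[195:230,205:235].mean(0).round().tolist());print('cols R',g[195:225,420:450].mean(0).round().tolist())
print('rim slit row', g[166:169,235:260].mean(0).round().tolist(), g[166:169,410:435].mean(0).round().tolist())
E
```

```text
[0.64062837 0.07786844 0.08890407] [-0.51451357 -0.45214474 -3.93267557]
[0.64056695 0.07779055 0.08879062] [ 0.4495598   0.09189055 -3.17253288]
[0.6405486  0.07777286 0.08869306] [-0.01159117  0.06448793 -3.89947603]
[-1.1  1.4 13.7] [[0.2493, 0.9684, 0.0002], [0.9684, -0.2493, 0.0], [0.0001, 0.0002, -1.0]]
[ 0.06720554  0.00120588 -0.17493477]
rows145-190 [166.0, 167.0, 167.0, 167.0, 166.0, 167.0, 167.0, 167.0, 166.0, 147.0, 110.0, 121.0, 142.0, 146.0, 145.0, 145.0, 145.0, 145.0, 145.0, 146.0, 146.0, 145.0, 128.0, 92.0, 75.0, 74.0, 74.0, 72.0, 77.0, 108.0, 139.0, 148.0, 149.0, 145.0, 122.0, 97.0, 121.0, 144.0, 147.0, 146.0, 146.0, 146.0, 146.0, 146.0, 146.0, 146.0, 146.0, 146.0, 146.0, 146.0]
cols L [167.0, 167.0, 167.0, 167.0, 167.0, 167.0, 167.0, 166.0, 167.0, 167.0, 167.0, 166.0, 158.0, 150.0, 148.0, 150.0, 150.0, 149.0, 147.0, 147.0, 147.0, 146.0, 146.0, 148.0, 148.0, 148.0, 146.0, 143.0, 141.0, 141.0]
cols R [145.0, 145.0, 145.0, 146.0, 146.0, 147.0, 148.0, 148.0, 148.0, 149.0, 150.0, 155.0, 163.0, 167.0, 167.0, 167.0, 167.0, 167.0, 167.0, 167.0, 167.0, 167.0, 167.0, 166.0, 167.0, 167.0, 167.0, 167.0, 167.0, 167.0]
rim slit row [143.0, 144.0, 142.0, 144.0, 142.0, 142.0, 144.0, 142.0, 143.0, 144.0, 150.0, 147.0, 146.0, 145.0, 145.0, 144.0, 142.0, 136.0, 130.0, 126.0, 127.0, 125.0, 124.0, 124.0, 120.0] [142.0, 144.0, 144.0, 143.0, 146.0, 142.0, 146.0, 141.0, 144.0, 143.0, 145.0, 148.0, 149.0, 148.0, 144.0, 143.0, 141.0, 143.0, 140.0, 143.0, 143.0, 144.0, 137.0, 136.0, 158.0]
```

```bash
python3 - <<'E'
from h import *
w=grab('wrist');s=sensors.get_state();R=s['eef_rot'];P=s['ee_pos'];g=cv2.cvtColor(w['pixels'],cv2.COLOR_RGB2GRAY).astype(float)
print('slit L',g[171:173,236:262].mean(0).round().tolist());print('slit R',g[171:173,408:434].mean(0).round().tolist())
print('bed L',g[158:165,205:235].mean(0).round().tolist());print('bed R',g[158:165,425:455].mean(0).round().tolist())
print('lidline L',g[180,205:235].round().tolist());print('lidline R',g[180,415:445].round().tolist())
for n,v,z in(('bed',155,.012),('slit',167.7,.012),('rim',174,.056),('lid',181.2,P[2]+.0122)):print(n,(R.T@(onz(w,322,v,z)-P)*1000).round(1))
E
```

```text
slit L [144.0, 142.0, 144.0, 144.0, 143.0, 144.0, 138.0, 132.0, 124.0, 117.0, 107.0, 91.0, 80.0, 71.0, 72.0, 70.0, 73.0, 75.0, 75.0, 72.0, 71.0, 72.0, 69.0, 73.0, 71.0, 72.0]
slit R [142.0, 144.0, 143.0, 143.0, 144.0, 143.0, 145.0, 144.0, 144.0, 143.0, 144.0, 144.0, 147.0, 143.0, 146.0, 144.0, 144.0, 144.0, 143.0, 143.0, 143.0, 142.0, 142.0, 143.0, 144.0, 142.0]
bed L [166.0, 167.0, 167.0, 167.0, 167.0, 168.0, 168.0, 167.0, 167.0, 164.0, 146.0, 138.0, 142.0, 143.0, 143.0, 144.0, 144.0, 143.0, 145.0, 147.0, 144.0, 141.0, 142.0, 141.0, 143.0, 144.0, 144.0, 142.0, 142.0, 144.0]
bed R [142.0, 141.0, 143.0, 142.0, 142.0, 143.0, 143.0, 141.0, 146.0, 161.0, 167.0, 166.0, 168.0, 166.0, 166.0, 166.0, 168.0, 168.0, 168.0, 165.0, 168.0, 167.0, 168.0, 168.0, 166.0, 166.0, 167.0, 168.0, 167.0, 169.0]
lidline L [167.0, 165.0, 166.0, 170.0, 167.0, 171.0, 167.0, 167.0, 169.0, 168.0, 165.0, 139.0, 135.0, 133.0, 121.0, 107.0, 100.0, 92.0, 95.0, 98.0, 100.0, 95.0, 93.0, 96.0, 94.0, 96.0, 98.0, 98.0, 93.0, 95.0]
lidline R [95.0, 98.0, 101.0, 100.0, 98.0, 99.0, 101.0, 99.0, 101.0, 95.0, 96.0, 102.0, 98.0, 97.0, 114.0, 125.0, 134.0, 135.0, 157.0, 166.0, 167.0, 168.0, 171.0, 164.0, 170.0, 165.0, 166.0, 167.0, 169.0, 166.0]
bed [55.   0.2 76.6]
slit [47.6  0.2 76.6]
rim [48.   0.4 32.6]
lid [ 49.4   0.5 -12.2]
```

Emit:
step_arm([
  [[-1.2,0,10],[0,0,0],8],
  [[-1.2,0,20],[0,0,0],8],
  [[-1.2,0,28],[0,0,0],8],
  [[-1.2,0,31],[0,0,0],8],
  [[-1.2,0,33],[0,0,0],8],
  [[-1.2,0,35],[0,0,0],8],
  [[-1.2,0,36],[0,0,0],8],
  [[-1.2,0,36],[0,0,0],8],
  [[-1.2,0,36],[0,0,0],8],
])

```text
time: 8.35
ee_pos: [0.6404, 0.0766, 0.0528]
eef_rot: [[0.249, 0.968, 0.0], [0.968, -0.249, 0.0], [0.0, 0.0, -1.0]]
ft_force: [-0.3, 0.1, -3.9]
grip_width: 0.012
finger_force: 59.2
```

Emit:
step_arm([
  [[0,0,1],[0,0,0],8],
  [[0,0,2],[0,0,0],8],
  [[0,0,3],[0,0,0],8],
  [[0,0,3],[0,0,0],8],
  [[0,0,3],[0,0,0],8],
])

```text
time: 8.77
ee_pos: [0.6404, 0.0766, 0.0497]
eef_rot: [[0.249, 0.968, 0.0], [0.968, -0.249, 0.0], [0.0, 0.0, -1.0]]
ft_force: [0.1, 0.4, -2.2]
grip_width: 0.0119
finger_force: 59.4
```

Emit:
step_arm([
  [[0,0,1],[0,0,0],8],
  [[0,0,1],[0,0,0],8],
  [[0,0,1],[0,0,0],22],
  [[0,0,1],[0,0,0],30],
  [[0,0,1],[0,0,0],30],
  [[0,0,1],[0,0,0],30],
])

```text
time: 9.27
ee_pos: [0.6404, 0.0766, 0.0486]
eef_rot: [[0.249, 0.968, 0.0], [0.968, -0.249, 0.0], [0.0, 0.0, -1.0]]
ft_force: [0.1, 0.4, -0.5]
grip_width: 0.0299
finger_force: 0.0
```

Emit:
step_arm([
  [[0,0,-20],[0,0,0],40],
  [[0,0,-60],[0,0,0],60],
  [[0,0,-100],[0,0,0],75],
  [[0,0,-120],[0,0,0],75],
  [[-60,0,-120],[0,0,0],75],
  [[-60,0,-120],[0,0,0],75],
  [[-60,0,-120],[0,0,0],75],
  [[-60,0,-120],[0,0,0],75],
  [[-60,0,-120],[0,0,0],75],
])

```text
time: 10.02
ee_pos: [0.6254, 0.0188, 0.1685]
eef_rot: [[0.25, 0.968, 0.0], [0.968, -0.25, 0.0], [0.0, -0.0, -1.0]]
ft_force: [0.2, 0.1, -0.1]
grip_width: 0.0752
finger_force: 0.0
```

```bash
python3 - <<'E'
from h import *
w=grab('wrist','w6.png');s=sensors.get_state();print(s['ee_pos'],s['eef_rot'].round(3).tolist(),s['ft_force'])
for q in('lid','mark','pointer','cam_lever','leg'):print(q,viewer.look_for('wrist',q)[:3])
E
```

```text
[0.6254364  0.01913847 0.1682934 ] [[0.249, 0.968, -0.0], [0.968, -0.249, 0.0], [0.0, -0.0, -1.0]] [ 0.18859941 -0.90760552 -0.37238823]
lid [{'rect': [35.1, 137.7, 139.6, 246.8], 'p': 0.86}, {'rect': [255.9, 64.8, 391.1, 218.5], 'p': 0.59}, {'rect': [402.7, 1.1, 483.3, 18.5], 'p': 0.19}]
mark [{'rect': [367.2, 351.8, 398.5, 360.3], 'p': 0.55}]
pointer [{'rect': [254.0, 253.0, 382.3, 441.9], 'p': 0.81}]
cam_lever [{'rect': [329.8, 357.9, 367.2, 435.4], 'p': 0.96}]
leg [{'rect': [254.4, 252.9, 384.2, 439.1], 'p': 0.93}]
```

View pics/w6.png

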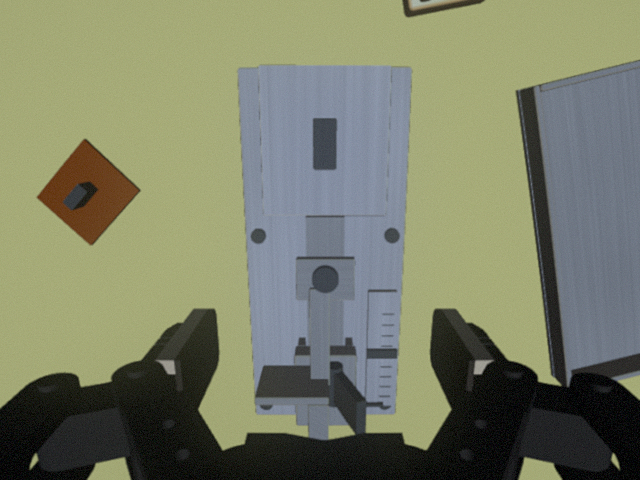

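The wrist view shows the lid seated: handle at (325,144), plate x 261–390 square in the rim. The dark mark plate is at (383,355). I'll look straight down on the mark to avoid height parallax.

Emit:
step_arm([
  [[-40,0,0],[0,0,0],75],
  [[-80,0,0],[0,0,0],75],
  [[-120,0,0],[0,0,0],75],
  [[-150,0,0],[0,0,0],75],
  [[-165,0,0],[0,0,0],75],
  [[-165,0,0],[0,0,0],75],
  [[-165,0,0],[0,0,0],75],
  [[-165,0,0],[0,0,0],75],
])

```text
time: 10.98
ee_pos: [0.5845, -0.1402, 0.1685]
eef_rot: [[0.249, 0.969, 0.0], [0.969, -0.249, 0.0], [0.0, -0.0, -1.0]]
ft_force: [0.1, 0.4, 0.2]
grip_width: 0.075
finger_force: 0.0
```

```bash
python3 - <<'E'
from h import *
w=grab('wrist');s=sensors.get_state();print(s['ee_pos'],s['eef_rot'].round(3).tolist())
cv2.imwrite('pics/w7.png',cv2.cvtColor(w['pixels'],cv2.COLOR_RGB2BGR));np.save('w7.npy',{'w':w,'s':s},allow_pickle=True)
for q in('mark','cam_lever','leg'):print(q,viewer.look_for('wrist',q)[:3])
im=cv2.resize(w['pixels'][60:320,220:440],(660,780))[:600]
im=cv2.resize(w['pixels'][80:280,230:430],(600,600),interpolation=cv2.INTER_CUBIC)
cv2.imwrite('pics/c7.png',cv2.cvtColor(im,cv2.COLOR_RGB2BGR))
E
```

```text
[ 0.58455897 -0.13994258  0.16849576] [[0.248, 0.969, 0.0], [0.969, -0.248, 0.0], [0.0, -0.0, -1.0]]
mark [{'rect': [372.2, 153.6, 408.2, 167.9], 'p': 0.66}]
cam_lever [{'rect': [328.2, 146.5, 375.1, 207.4], 'p': 0.75}]
leg [{'rect': [237.8, 0.0, 392.8, 236.8], 'p': 0.88}]
```

View pics/c7.png

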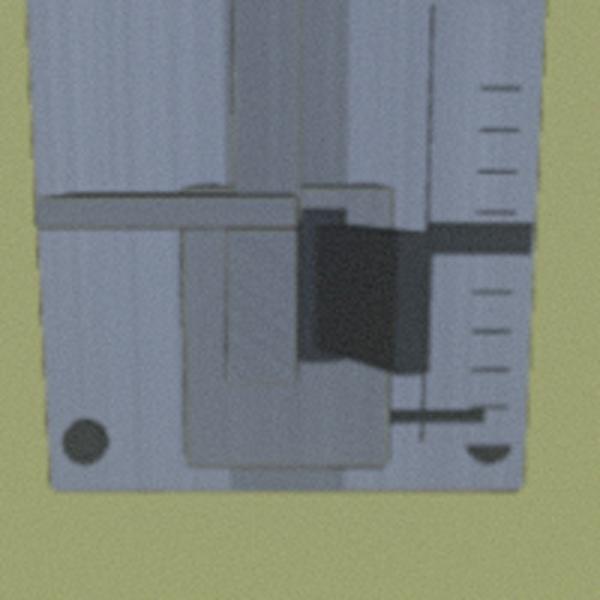

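The crop shows the mark centred at px (390,159), the pointer tongue at row 218.5 with its tip at col 392, and the bed's −y end at row 243. I'll compute the travel and the squeeze pose.

```bash
python3 - <<'E'
from h import *
D=np.load('w7.npy',allow_pickle=True).item();w,s=D['w'],D['s'];R=s['eef_rot'];P=s['ee_pos']
C=lambda x,y:(230+x/3-.3,80+y/3-.3)
a,b=onz(w,*C(50,490),.012),onz(w,*C(522,490),.012);m=(a+b)/2;ex=(b-a)/np.linalg.norm(b-a);ey=np.array([-ex[1],ex[0],0])
print('yaw',np.degrees(np.arctan2(ex[1],ex[0])),'len',np.linalg.norm(b-a),'tool yaw',np.degrees(np.arctan2(R[1,1],R[0,1])))
O=m+.16*ey
cl=lambda p:((p-O)@np.c_[ex,ey]*1000).round(1)
print('O',O)
for z in(.013,.016,.02):print('mark',z,cl(onz(w,*C(481,237.5),z)))
print('ptr',cl(onz(w,*C(485,415.5),.030)))
print('shoulder face top (z.1)',cl(onz(w,*C(150,228),.1)),'post -x,-y corner',cl(onz(w,*C(225,383),.1)),'lever top outer',cl(onz(w,*C(430,300),.095)))
print('saddle -y',cl(onz(w,*C(285,466),.046)))
print('TCP',cl(P),P)
E
```

```text
yaw -14.441088640640501 len 0.12905867978300367 tool yaw -14.366756885589517
O [ 0.62173695 -0.00465519  0.012     ]
mark 0.013 [ 50.4 -92.2]
mark 0.016 [ 49.9 -92.1]
mark 0.02 [ 49.3 -91.8]
ptr [  50.5 -135.7]
shoulder face top (z.1) [-26.2 -85.5] post -x,-y corner [ -12.3 -115.3] lever top outer [ 28.  -99.7]
saddle -y [  -0.4 -145.1]
TCP [  -2.3 -140.3] [ 0.58455897 -0.13994258  0.16849576]
```

Emit:
step_arm([
  [[20,4,0],[0,0,0],62],
  [[34,8,0],[0,0,0],62],
  [[35,8,30],[0,0,0],62],
  [[35,8,65],[0,0,0],62],
  [[35,8,90],[0,0,0],62],
  [[35,8,90],[0,0,0],62],
  [[35,8,90],[0,0,0],62],
])

```text
time: 11.77
ee_pos: [0.5999, -0.1084, 0.0776]
eef_rot: [[0.248, 0.969, -0.003], [0.969, -0.248, 0.001], [-0.0, -0.003, -1.0]]
ft_force: [-0.2, 0.1, 0.1]
grip_width: 0.062
finger_force: 0.0
```

```bash
cat > cl.py <<'E'
from h import *
O=np.array([.62174,-.00466]);t=np.radians(-14.44);ex=np.array([np.cos(t),np.sin(t)]);ey=np.array([-ex[1],ex[0]])
def cl(p):return (np.array([(p[:2]-O)@ex,(p[:2]-O)@ey,p[2]])*1000).round(1)
def wp(x,y,z):return np.append(O+ex*x/1000+ey*y/1000,z/1000)
E
python3 - <<'E'
from cl import *
s=sensors.get_state();print(cl(s['ee_pos']),s['ft_force'])
g=grab('scene');e=grab('side')
c=lambda d,r,sz:cv2.cvtColor(cv2.resize(d['pixels'][r[1]:r[3],r[0]:r[2]],sz,interpolation=cv2.INTER_CUBIC),cv2.COLOR_RGB2BGR)
im=np.zeros((400,800,3),np.uint8);im[:,:400]=c(g,(210,220,310,320),(400,400));im[:,400:]=c(e,(320,220,420,320),(400,400))
cv2.imwrite('pics/c8.png',im)
E
```

```text
[   4.8 -105.9   77.6] [-0.19140869  0.0880532   0.12190012]
```

Emit:
step_arm([
  [[0,0,12],[0,0,0],62],
  [[0,0,24],[0,0,0],62],
  [[0,0,33],[0,0,0],62],
  [[0,0,33],[0,0,0],62],
  [[0,0,33],[0,0,0],62],
])

```text
time: 12.28
ee_pos: [0.5999, -0.1093, 0.0447]
eef_rot: [[0.249, 0.968, -0.002], [0.968, -0.249, 0.0], [-0.0, -0.002, -1.0]]
ft_force: [0.3, -0.4, -0.6]
grip_width: 0.062
finger_force: 0.0
```

Emit:
step_arm([
  [[4,0,0],[0,0,0],62],
  [[8,0,0],[0,0,0],62],
  [[12,0,0],[0,0,0],62],
  [[16,0,0],[0,0,0],62],
  [[20,0,0],[0,0,0],62],
  [[20,0,0],[0,0,0],62],
  [[20,0,0],[0,0,0],62],
])

```text
time: 12.87
ee_pos: [0.606, -0.0898, 0.0459]
eef_rot: [[0.249, 0.969, 0.001], [0.969, -0.249, -0.0], [0.0, 0.001, -1.0]]
ft_force: [-0.0, -3.0, 2.7]
grip_width: 0.0624
finger_force: 1.2
```

```bash
python3 - <<'E'
from cl import *
w=grab('wrist');s=sensors.get_state();print(cl(s['ee_pos']),s['ft_force'],s['ft_force'][:2]@ex,s['ft_force'][:2]@ey)
for c in('wrist','scene','side'):
    d=grab(c)
    for q in('pointer','mark','leg','cam_lever'):print(c,q,[(np.round(r['rect']).tolist(),round(r['p'],2)) for r in viewer.look_for(c,q)[:2]])
    for y in(-135.,-120,-91.5):print(y,'ptr',proj(d,wp(50,y,30)).round(1),'lever top',proj(d,wp(26,y+35,94)).round(1))
    print('mark',proj(d,wp(49,-91.5,15)).round(1))
E
```

```text
[  5.9 -86.5  45.8] [-0.30355119 -3.0657477   1.26341888] 0.47053152338597315 -3.044593959669393
wrist pointer [([148.0, 10.0, 410.0, 405.0], 0.67)]
wrist mark [([378.0, 275.0, 434.0, 293.0], 0.85)]
wrist leg [([147.0, 8.0, 411.0, 402.0], 0.78)]
wrist cam_lever [([310.0, 260.0, 387.0, 393.0], 0.83)]
-135.0 ptr [406.9 366.3] lever top [378.6 376.2]
-120 ptr [408.5 340.1] lever top [380.3 337. ]
-91.5 ptr [411.8 287.3] lever top [383.6 255.3]
mark [404.1 277.1]
scene pointer [([245.0, 250.0, 301.0, 293.0], 0.89)]
scene mark [([196.0, 197.0, 218.0, 227.0], 0.46)]
scene leg [([248.0, 250.0, 301.0, 290.0], 0.97)]
scene cam_lever [([253.0, 261.0, 264.0, 277.0], 0.39)]
-135.0 ptr [238.  280.6] lever top [251.6 262.2]
-120 ptr [242.  283.1] lever top [255.8 264.6]
-91.5 ptr [249.6 287.9] lever top [263.9 269.4]
mark [250.5 292.1]
side pointer [([345.0, 245.0, 390.0, 309.0], 0.66)]
side mark []
side leg [([345.0, 245.0, 394.0, 309.0], 0.81)]
side cam_lever [([367.0, 262.0, 380.0, 286.0], 0.49)]
-135.0 ptr [393.7 299.9] lever top [381.9 266.8]
-120 ptr [392.5 295.5] lever top [380.9 262.7]
-91.5 ptr [390.3 287.5] lever top [378.9 255.2]
mark [389.4 292.8]
```

```bash
cat >> cl.py <<'E'
def prof(d,xs,z,y0,y1):
    g=cv2.cvtColor(d['pixels'],cv2.COLOR_RGB2GRAY).astype(np.float32);ys=np.arange(y0,y1,1.)
    out=[]
    for y in ys:
        p=np.array([proj(d,wp(x,y,z)) for x in xs],np.float32)
        out.append(cv2.remap(g,p[:,0:1],p[:,1:2],cv2.INTER_LINEAR).mean())
    return ys,np.array(out)
E
python3 - <<'E'
from cl import *
w=grab('wrist')
for n,xs,z,a,b in(('ptr',np.linspace(42,48,5),30,-140,-75),('mark',np.linspace(54,61,5),15,-110,-75),('mark z18',np.linspace(54,61,5),18,-110,-75)):
    ys,v=prof(w,xs,z,a,b);print(n,a,v.round().astype(int).tolist())
E
```

```text
ptr -140 [123, 127, 152, 152, 152, 152, 152, 152, 151, 154, 145, 99, 66, 69, 57, 47, 128, 154, 154, 153, 128, 150, 155, 154, 154, 155, 154, 154, 156, 144, 133, 155, 156, 156, 157, 157, 156, 158, 156, 132, 153, 158, 158, 158, 159, 159, 159, 143, 79, 74, 76, 76, 76, 74, 77, 67, 122, 162, 139, 156, 163, 163, 163, 163, 162]
mark -110 [57, 61, 59, 98, 157, 156, 157, 157, 158, 158, 158, 151, 97, 74, 75, 78, 79, 76, 77, 76, 65, 119, 160, 128, 147, 160, 160, 160, 160, 160, 159, 160, 159, 139, 141]
mark z18 -110 [48, 53, 51, 54, 75, 152, 157, 157, 157, 157, 158, 159, 154, 106, 74, 76, 77, 77, 75, 79, 76, 64, 117, 161, 133, 149, 161, 161, 160, 160, 161, 161, 162, 160, 134]
```

Travel is now about 8 mm and the target is about 43.8 mm, so I'll push another 35.5 mm.

Emit:
step_arm([
  [[6,0,0],[0,0,0],62],
  [[12,0,0],[0,0,0],62],
  [[18,0,0],[0,0,0],62],
  [[24,0,0],[0,0,0],62],
  [[30,0,0],[0,0,0],62],
  [[34,0,0],[0,0,0],62],
  [[35.5,0,0],[0,0,0],62],
  [[35.5,0,0],[0,0,0],62],
  [[35.5,0,0],[0,0,0],62],
  [[35.5,0,0],[0,0,0],62],
])

```text
time: 14.55
ee_pos: [0.6144, -0.0558, 0.0456]
eef_rot: [[0.25, 0.968, -0.0], [0.968, -0.25, 0.0], [0.0, -0.0, -1.0]]
ft_force: [-0.6, -3.7, 2.8]
grip_width: 0.0622
finger_force: 1.7
```

```bash
cat > meas.py <<'E'
from cl import *
w=grab('wrist');s=sensors.get_state();F=s['ft_force'];print(cl(s['ee_pos']),'F',(F[:2]@ex).round(2),(F[:2]@ey).round(2),F[2].round(2),s['grip_width'],s['finger_force'],s['time'])
for n,xs,z,a,b in(('ptr',np.linspace(42,48,5),30,-110,-75),('mark',np.linspace(54,61,5),21,-110,-75)):
    ys,v=prof(w,xs,z,a,b);print(n,a,v.round().astype(int).tolist())
print([(np.round(r['rect']).tolist(),round(r['p'],2)) for r in viewer.look_for('wrist','cam_lever')[:1]])
E
python3 meas.py
```

```text
[  5.6 -51.4  45.6] F 0.99 -3.18 3.37 0.06233984471216218 1.660272739827633 14.6
ptr -110 [156, 139, 138, 156, 157, 157, 157, 157, 157, 158, 155, 130, 156, 159, 159, 159, 149, 81, 66, 65, 46, 48, 70, 70, 69, 71, 68, 47, 133, 160, 134, 160, 162, 161, 161]
mark -110 [82, 78, 73, 66, 59, 48, 43, 44, 37, 34, 31, 32, 34, 31, 31, 35, 33, 34, 34, 37, 35, 34, 36, 38, 38, 38, 39, 39, 39, 39, 39, 40, 41, 43, 50]
[([311.0, 260.0, 390.0, 394.0], 0.88)]
```

The pointer is at about −91.7 and the mark at about −91.8, so the leg is on the mark with the lever open. Now I'll centre on x and squeeze.

Emit:
step_arm([
  [[0,-2,0],[0,0,0],58],
  [[0,-4,0],[0,0,0],54],
  [[0,-5.6,0],[0,0,0],50],
  [[0,-5.6,0],[0,0,0],46],
  [[0,-5.6,0],[0,0,0],42],
  [[0,-5.6,0],[0,0,0],42],
], squeeze=50)

```text
time: 15.15
ee_pos: [0.6129, -0.0552, 0.0473]
eef_rot: [[0.249, 0.968, 0.008], [0.968, -0.249, -0.001], [0.001, 0.008, -1.0]]
ft_force: [5.9, -6.0, 5.1]
grip_width: 0.0424
finger_force: 7.5
```

```bash
python3 meas.py
```

```text
[  4.  -51.1  47.3] F 8.19 -4.62 4.08 0.04193140954039586 7.462856937199831 15.2
ptr -110 [39, 40, 38, 39, 42, 37, 40, 39, 39, 39, 42, 40, 41, 45, 61, 63, 61, 64, 62, 62, 63, 51, 38, 39, 42, 42, 46, 46, 48, 50, 52, 53, 57, 57, 61]
mark -110 [29, 28, 31, 29, 29, 32, 28, 33, 32, 36, 37, 40, 42, 53, 67, 96, 85, 53, 53, 52, 52, 49, 48, 50, 55, 50, 46, 52, 52, 52, 63, 69, 81, 101, 118]
[([318.0, 260.0, 387.0, 392.0], 0.82)]
```

Emit:
step_arm([
  [[0,0,0],[0,0,0],38],
  [[0,0,0],[0,0,0],34],
  [[0,0,0],[0,0,0],30],
  [[0,0,0],[0,0,0],26],
  [[0,0,0],[0,0,0],22],
  [[0,0,0],[0,0,0],16],
  [[0,0,0],[0,0,0],16],
  [[0,0,0],[0,0,0],16],
  [[0,0,0],[0,0,0],16],
], squeeze=50)

```text
time: 16.0
ee_pos: [0.6069, -0.0537, 0.0476]
eef_rot: [[0.249, 0.968, -0.003], [0.968, -0.249, 0.001], [-0.0, -0.004, -1.0]]
ft_force: [-13.5, 0.1, 27.1]
grip_width: 0.0224
finger_force: 49.1
```

```bash
python3 meas.py
```

```text
[ -2.1 -51.2  47.7] F -13.01 -2.48 27.24 0.022480540028456845 49.0882758423686 16.05
ptr -110 [26, 21, 26, 27, 27, 26, 28, 26, 29, 29, 28, 30, 30, 30, 29, 32, 34, 36, 38, 44, 40, 44, 67, 71, 69, 68, 69, 54, 129, 159, 132, 157, 164, 163, 162]
mark -110 [27, 28, 29, 27, 39, 84, 127, 157, 160, 158, 159, 158, 159, 156, 93, 70, 71, 72, 73, 69, 70, 72, 50, 95, 159, 139, 144, 161, 161, 161, 161, 162, 160, 161, 160]
[([332.0, 260.0, 359.0, 396.0], 0.89)]
```

Emit:
step_arm([
  [[0,0.5,-0.7],[0,0,0],16],
  [[0,1,-1.5],[0,0,0],16],
  [[0,1,-1.5],[0,0,0],16],
  [[0,1,-1.5],[0,0,0],16],
  [[0,1,-1.5],[0,0,0],16],
  [[0,1,-1.5],[0,0,0],16],
])

```text
time: 16.6
ee_pos: [0.6067, -0.0538, 0.0477]
eef_rot: [[0.249, 0.968, -0.006], [0.968, -0.249, 0.001], [-0.001, -0.006, -1.0]]
ft_force: [-13.0, -0.1, 17.5]
grip_width: 0.0221
finger_force: 51.1
```

```bash
python3 meas.py; python3 - <<'E'
from cl import *
w=grab('wrist');g=cv2.cvtColor(w['pixels'],cv2.COLOR_RGB2GRAY)
for nm,y in(('front of lever top y+14',-42),):
  for x in(-12,2,4,12,31):print(x,proj(w,wp(x,y,98)).round(1))
for v in(262,266,272,280):print(v,g[v,290:400:2].tolist())
print('handle',[(np.round(r['rect']).tolist(),round(r['p'],2)) for r in viewer.look_for('wrist','lid')[:3]],proj(w,wp(-42,133,62)),proj(w,wp(42,37,62)))
E
```

```text
[ -2.2 -51.4  47.7] F -12.88 -4.08 16.57 0.02235774327076188 51.115634478628635 16.65
ptr -110 [22, 24, 26, 22, 27, 24, 28, 26, 27, 28, 31, 28, 29, 32, 30, 34, 37, 39, 41, 44, 38, 48, 70, 70, 70, 72, 67, 51, 128, 160, 127, 157, 163, 163, 164]
mark -110 [28, 27, 31, 30, 47, 88, 131, 156, 157, 158, 157, 159, 160, 157, 98, 67, 69, 71, 72, 69, 73, 71, 50, 87, 158, 145, 136, 161, 162, 161, 161, 160, 161, 162, 163]
[([333.0, 259.0, 359.0, 396.0], 0.75)]
-12 [289.2 318.3]
2 [332.4 318.4]
4 [338.6 318.4]
12 [363.2 318.5]
31 [421.7 318.4]
262 [108, 112, 99, 136, 134, 133, 134, 133, 131, 131, 133, 128, 136, 133, 136, 136, 133, 137, 133, 138, 137, 125, 100, 92, 91, 90, 96, 94, 92, 104, 112, 129, 136, 140, 135, 135, 138, 144, 144, 142, 137, 142, 137, 141, 138, 138, 139, 154, 156, 156, 157, 160, 129, 116, 162]
266 [65, 62, 67, 130, 132, 133, 129, 128, 132, 133, 129, 132, 133, 135, 139, 136, 136, 139, 135, 135, 137, 125, 62, 41, 52, 50, 48, 53, 51, 46, 50, 52, 44, 69, 133, 141, 141, 138, 140, 136, 139, 140, 140, 140, 145, 137, 145, 156, 156, 159, 159, 159, 126, 124, 155]
272 [60, 62, 65, 126, 130, 131, 133, 132, 131, 131, 135, 128, 135, 135, 133, 130, 132, 136, 135, 134, 138, 127, 78, 73, 71, 75, 71, 72, 70, 74, 74, 74, 72, 69, 133, 136, 139, 142, 143, 138, 134, 139, 142, 144, 138, 131, 148, 152, 155, 154, 156, 161, 113, 126, 156]
280 [67, 62, 67, 62, 66, 62, 61, 63, 66, 63, 63, 62, 60, 66, 63, 59, 64, 70, 66, 59, 83, 127, 70, 45, 39, 47, 40, 51, 51, 45, 52, 51, 58, 73, 135, 140, 137, 141, 141, 138, 137, 137, 138, 137, 141, 125, 153, 152, 152, 159, 152, 155, 89, 143, 153]
handle [([0.0, 45.0, 24.0, 106.0], 0.9), ([403.0, 333.0, 444.0, 353.0], 0.72), ([205.0, 1.0, 445.0, 75.0], 0.63)] [ 195.75790676 -236.8756067 ] [443.06264566  73.59820331]
```

```bash
python3 -c "
from bench import env
print(env.sign_off())"
```

```text
the job is handed in; nothing more can be done
None
```

The job is handed in: lid seated in the rim, pointer within about 1 mm of the mark by my camera measurements, and the lever squeezed closed against the post with about 50 N, still held; sign-off returned no verdict.

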